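# Pack the open engine foot

## Robot

A 6-joint arm with a two-finger parallel gripper is mounted at the origin on the work surface. World frame = base frame: x ahead of the robot, y to its left, z up, the work surface at z = 0. Lengths are in m, angles in rad, forces in N, time in s.
With the tool pointing down it reaches from about 0.275 to 0.825 m from the base axis. Payload 5.2 kg.
Tool frame: the origin (TCP) lies midway between the tips of the shut fingers; the grasp point (between the pads) lies 19 mm behind it; z points along the fingers, y is the line along which they close (so a half turn about z gives the same grasp; the last joint's range is limited). The gripper opens to 93 mm and grips with 3 to 60 N. Pads are 15 mm wide; open, the fingers measure 128 mm over their backs; the gripper's body (75 mm by 188 mm) begins 65 mm behind the grasp point.
Start: joints at [1.117, 0.259, 1.535, -0, 1.348, -0.203], TCP at [0.136, 0.533, 0.219] pointing down, gripper open.
Joint ranges: [-3.14, 3.14], [-0.91, 2.08], [0.19, 2.58], [-1.22, 4.36], [0.22, 2.71], [-3.12, 3.12]. Speed limits (rad/s): [2.57, 2.57, 3.14, 3.14, 3.14, 3.14].

## Interface

Orientations are given as [roll, pitch, yaw] about the fixed x, y, z axes, in that order (R = Rz(yaw) Ry(pitch) Rx(roll)).
In Python, from bench import manip gives the robot as it stands.
- The arm moves only by the tool play_rows, never from a script. Its argument "plan" is a list of rows, each an object with "rot": the turn, a rotation vector about the tool's x, y, z in rad, a list of three; "xyz": the shift along the tool's x, y, z in mm, a list of three; "gripper": the gripper's target within -1 to 1 (fully open at 1, half-way at 0, shut at -1). In form: [{"rot": [rx, ry, rz], "xyz": [x, y, z], "gripper": gripper}, ...]. A call has 1 to 8 rows; each row shifts and turns the commanded pose from where the row before left it, along the tool's axes as they then stand; what a row does not reach is not made up. A row lasts 1/8 s, in which the tool goes at most 62.5 mm and 10.7 degrees, less where a joint would pass 70% of its speed; a pose out of reach is approached as far as the arm can. A call is refused whole if a number of a shift passes 62.5 or a number of a turn 0.188, either way. A call with a gripper value outside its range is refused whole. The fingers move at their own pace and stop on an object; "force" is the grip in N (left out, the last holds). Time passes only in rows, so rows that do not move let the fingers close. It gives the time, the measured TCP pose, the force, the opening and the grip force at its end, in the units of the state.
- manip.get_state(): the state, without advancing time (a new reading comes with each control period).
- manip.get_image(name): name is "scene" or "top"; returns a dict with "frame" (384x512x3 uint8, red, green, blue), "fov_y" (degrees; the focal length in pixels is half the picture's height over the tangent of half this angle, whatever the lens; pixels are square), "cx", "cy" (the principal point, pixels), "R" (3x3) and "t" (3): a world point X has camera coordinates R X + t. Camera axes: x right, y down, z forward; pixel columns grow to the right and rows downward; lengths in m; the calibration is good to about 2 mm. A picture is of the moment at which its call begins. There is no depth.
- manip.hand_in(): hands the job in; it is judged then, once.
The state is a dict: "clock": time; "joints": joint angles; "joint_vel": joint speeds; "joint_efforts": joint torques, N m; "ee_pos": TCP position; "tool_rot": TCP orientation; "force": force on the tool from outside, world axes, zero at the start; "torque": the same for the moment, N m; "opening": opening from 0.0 (shut) to 1.0 (fully open); "grasp_force": force on a finger pad.
Only numpy, scipy, OpenCV 4.12 (cv2) and the standard library are available. Lean on these libraries where they do the work, as an engineer would, in place of code of your own. Each camera call takes 0.05 s, during which the arm holds its last target. There are 200 camera calls.

## Task

One foot of the engine hangs clear of its base plate. Find by feel which of the three slotted packing plates fills the gap, so that the foot's rubber buffer presses on the plate, and push that plate straight home until the foot's stud sits at the bottom of its slot. Leave it there let go, and leave the two plates not needed lying flat on the bench, off the base plate; do not shift the screwdriver, the brush or the flywheel.

Things in the scene. Friction and masses are not known exactly. Their poses are not given: they have to be found in the camera images.
- base: Dark steel base plate fixed on the bench, 390 (x) by 280 (y) by 10 mm thick, engine bolted on it. Origin: middle of its underside, at bench height. +x points from its bare front edge (x = -195 mm) to the engine, roughly to the robot's left: plates slide in over the bare front part along +x.
- stud (a point): Fixed 10 mm steel stud of the open foot, 68 mm high: the point on its axis on the base plate's upper face, at x = -45, y = -75 mm of the base plate (its axes too). The grey foot bracket above is 56 mm wide, reaches 26 mm before the stud and stays below 80 mm over the bench there. Its round black rubber buffer hangs below, centred on the stud, 52 mm across.
- engine: Two-stroke engine fixed on the base plate; bracket and buffer belong to it. Axes and origin as the base plate's, 10 mm higher. Crankcase front at x = 0, underside 47 mm above the base plate; top 315 mm above the bench. Other feet are down. Gap under the open foot's buffer: 9 to 17.5 mm, differs each time, not told. Buffer: flat 28 mm across below, bevelled 3.3 mm high to its edge, springs up 5 mm.
- plate_thin: Slotted aluminium packing plate 12 mm thick, 120 mm long (x). Origin: middle of length, underside. x -15 to +60 mm: 60 mm wide, with a 16 mm wide slot from the +x end back to x = +18 mm. x -60 to -15: tab 40 mm wide to grip or push. When home the stud's axis is at x = +23, y = 0. 0.18 kg, +-20 %. Starts flat on the bench, slot roughly towards the engine.
- plate_mid: The same plate but 15 mm thick, 0.23 kg. How any plate feels: thinner than the gap, it slides to the stud with 1 to 2 N and lies loose (wrong). Up to 3.3 mm thicker than the gap, it rides under the bevel with a firm push of about 5 to 15 N and is nipped with 4 to 7 N (right).
- plate_thick: The same plate but 18 mm thick, 0.27 kg. A plate over 4 mm thicker than the gap butts against the buffer's side and stops, its slot end (+x end) 15 to 28 mm before the stud's axis (wrong). For every gap one plate, at times two, is right.
- screwdriver: Screwdriver with blue handle, 210 mm long, lying on the bench along its x axis, handle towards -x. Bystander.
- brush: Wooden bristle brush 200 mm long (its x), 36 mm wide, 34 mm high, lying bristles down. Origin: middle of its underside. Bystander.
- flywheel: Dark steel flywheel disc, 110 mm across, 36 mm high, lying flat. Origin: middle of its underside. Bystander.
There are look-alikes about, which are no part of the job. Leave any red or turquoise look-alike of the plate_thick alone.

How it is judged:
At the end, for the whole second after the job is handed in: One plate, let go, flat under the open foot, stud within 7 mm of the slot's bottom and 10 mm of its middle, within 15 degrees of the base plate's x axis, nipped by over 1.5 N between plate and engine. The other two flat on the bench, off the base plate. All at rest (((x of stud in the frame of plate_thin between 0.012 and 0.03 m and y of stud in the frame of plate_thin between -0.01 and 0.01 m and angle between the x axis of plate_thin and the x axis of base, either way round below 0.26 rad and contact force between plate_thin and engine above 1.5 N and linear speed of each of plate_thin, plate_mid, plate_thick below 0.01 m/s and angle between each of plate_thin, plate_mid, plate_thick's own z axis and vertical below 0.06 rad and height (world z) of each of plate_mid, plate_thick below 0.004 m) or (x of stud in the frame of plate_mid between 0.012 and 0.03 m and y of stud in the frame of plate_mid between -0.01 and 0.01 m and angle between the x axis of plate_mid and the x axis of base, either way round below 0.26 rad and contact force between plate_mid and engine above 1.5 N and linear speed of each of plate_thin, plate_mid, plate_thick below 0.01 m/s and angle between each of plate_thin, plate_mid, plate_thick's own z axis and vertical below 0.06 rad and height (world z) of each of plate_thin, plate_thick below 0.004 m) or (x of stud in the frame of plate_thick between 0.012 and 0.03 m and y of stud in the frame of plate_thick between -0.01 and 0.01 m and angle between the x axis of plate_thick and the x axis of base, either way round below 0.26 rad and contact force between plate_thick and engine above 1.5 N and linear speed of each of plate_thin, plate_mid, plate_thick below 0.01 m/s and angle between each of plate_thin, plate_mid, plate_thick's own z axis and vertical below 0.06 rad and height (world z) of each of plate_thin, plate_mid below 0.004 m))); the robot touches nothing.
It fails at once if the screwdriver is shifted by more than 40 mm (distance of screwdriver from where it was at the start of the episode above 0.04 m).
It fails at once if the brush is shifted by more than 40 mm (distance of brush from where it was at the start of the episode above 0.04 m).
It fails at once if the flywheel is shifted by more than 40 mm (distance of flywheel from where it was at the start of the episode above 0.04 m).
It also fails if it takes over 72 s, if anything falls off the work surface, if the arm or the gripper's body presses on something with over 40 N, if the wrist force passes 120 N, or if a joint passes its speed limit or range.

## Working session

There is one attempt and no reset: what is moved stays moved. The work goes in short steps, Python scripts to look and compute and a tool call to move; the robot and the scene stay as the last step left them, time stands still between calls to the robot, and variables do not carry over. Pictures are saved under pics/ and viewed, at most 10 in all, crops included, and the job is handed in when it is done.

Besides the shell and the picture viewer there is one more tool, called after "Call:" as name(argument=value, ...) on one line, values as JSON. play_rows: Moves the arm, as the interface text tells. Its arguments: {"type":"object","properties":{"plan":{"type":"array","items":{"type":"object","properties":{"rot":{"type":"array","items":{"type":"number"}},"xyz":{"type":"array","items":{"type":"number"}},"gripper":{"type":"number"}}}},"force":{"type":"number"}},"required":["plan"]}

```bash
mkdir -p pics
cat > h.py <<'E'
import numpy as np,cv2,pickle
from bench import manip
def grab(n,tag):
    d=manip.get_image(n); pickle.dump(d,open(f'pics/{n}_{tag}.pkl','wb')); return d
def load(n,tag): return pickle.load(open(f'pics/{n}_{tag}.pkl','rb'))
def cam(d):
    f=192/np.tan(np.radians(d['fov_y'])/2); R=np.array(d['R']);t=np.array(d['t']); return f,R,t
def ray(d,u,v,z):
    f,R,t=cam(d); c=-R.T@t; r=R.T@np.array([(u-d['cx'])/f,(v-d['cy'])/f,1]); return c+r*(z-c[2])/r[2]
def proj(d,X):
    f,R,t=cam(d); p=R@np.array(X)+t; return np.array([d['cx']+f*p[0]/p[2],d['cy']+f*p[1]/p[2]])
E
python3 - <<'E'
from h import *
print(manip.get_state())
for n in('scene','top'):
    d=grab(n,'0'); f,R,t=cam(d); print(n,f,d['cx'],d['cy'],-R.T@t)
    cv2.imwrite(f'pics/{n}0.png',cv2.resize(d['frame'][:,:,::-1],(800,600),interpolation=cv2.INTER_CUBIC))
E
```

```text
{'clock': 0.0, 'joints': array([ 1.11719577e+00,  2.59316729e-01,  1.53610644e+00, -6.30617383e-06,
        1.34798865e+00, -2.02778139e-01]), 'joint_vel': array([-0.00029835, -0.00052904,  0.00023357, -0.00096724,  0.00027614,
       -0.00033859]), 'joint_efforts': array([ 1.00061228e-03, -4.37292552e+01, -2.84006774e+01,  7.22891022e-02,
        4.10384545e-02, -1.50183077e-04]), 'ee_pos': array([0.13622865, 0.532286  , 0.21782248]), 'tool_rot': array([-3.13980953e+00, -3.60341549e-04,  2.89077132e+00]), 'force': array([-0.18153561,  0.01620094, -0.40156481]), 'torque': array([-0.0489027 ,  0.00032076,  0.05490199]), 'grasp_force': 0.0, 'opening': 0.9983747371081853}
scene 489.32979854642275 257.93235114948493 191.4174066537557 [1.40334624 0.51832442 1.43230127]
top 363.3970249317809 254.79803965550948 185.20014599032834 [ 0.41226538 -0.15877726  1.33514927]
```

View pics/scene0.png

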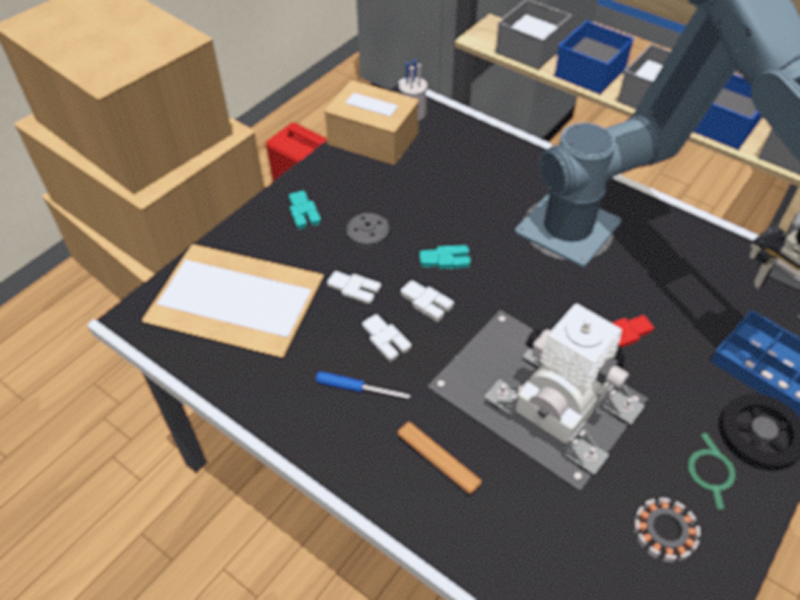

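View pics/top0.png

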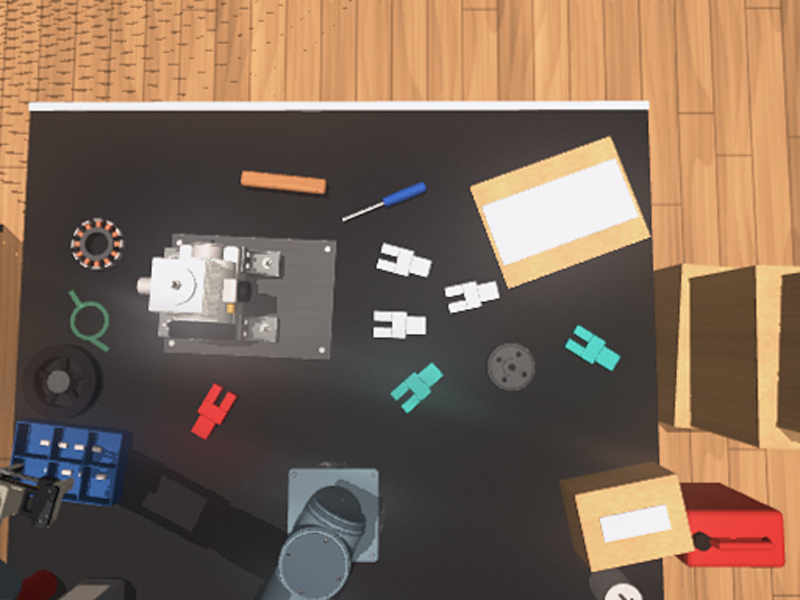

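The two views show three white plates, at about (403,261), (472,295) and (400,325) in the 800x600 top picture. The look-alikes are turquoise at (417,387) and (593,348), and red at (213,411). The base and engine are at (250,297), the open foot is the far one at (265,262), and the white, uncoloured three fit the aluminium plates. I'll measure them next.

```bash
cat > meas.py <<'E'
from h import *
def plates(d,n,zt,lo=150):
    im=d['frame'].astype(int); m=((im.min(2)>lo)&(im.max(2)-im.min(2)<40)).astype(np.uint8)
    out=[]
    for c in cv2.findContours(m,cv2.RETR_EXTERNAL,cv2.CHAIN_APPROX_NONE)[0]:
        a=cv2.contourArea(c)
        if not 150<a<900: continue
        P=np.array([ray(d,u,v,zt)[:2] for u,v in c[:,0]])*1000
        if not(300<P[:,0].mean()<700 and -400<P[:,1].mean()<0): continue
        (cx,cy),(w,h),_=r=cv2.minAreaRect(P.astype(np.float32))
        B=cv2.boxPoints(r); e=B[1]-B[0]; g=B[2]-B[1]
        L=e if np.hypot(*e)>np.hypot(*g) else g; L=L/np.hypot(*L)
        mm=np.zeros(m.shape,np.uint8); cv2.drawContours(mm,[c],-1,1,-1); mm&=m
        v,u=np.nonzero(mm); Q=np.array([ray(d,a_,b_,zt)[:2] for a_,b_ in zip(u,v)])*1000
        q=Q-[cx,cy]; s=q@L; t=q@np.array([-L[1],L[0]])
        wp=np.ptp(t[(s>20)]);wn=np.ptp(t[(s<-20)])
        if wn>wp: L=-L
        out.append((cx,cy,w,h,np.degrees(np.arctan2(L[1],L[0])),c[:,0].mean(0),wp,wn))
    return out
E
python3 - <<'E'
from meas import *
for n in('top','scene'):
    d=load(n,'0')
    for p in plates(d,n,.015): print(n,[np.round(x,1) for x in p])
d=load('top','0')
# base plate: grey vs black bench
im=d['frame']; g=im.mean(2)
print('bench',im[230,200],im[200,230],'base',im[200,190],im[190,195])
crop=im[140:240,90:290]; cv2.imwrite('pics/c1.png',cv2.resize(crop[:,:,::-1],(800,400),interpolation=cv2.INTER_CUBIC))
d2=load('scene','0');crop=d2['frame'][170:320,200:420]; cv2.imwrite('pics/c2.png',cv2.resize(crop[:,:,::-1],(800,545),interpolation=cv2.INTER_CUBIC))
E
```

```text
top [np.float64(430.4), np.float64(-150.4), np.float64(61.5), np.float64(119.8), np.float32(90.2), array([252.9, 207.4]), np.float64(39.8), np.float64(58.0)]
top [np.float64(500.6), np.float64(-319.4), np.float64(60.7), np.float64(120.5), np.float32(102.3), array([299.9, 188.8]), np.float64(41.1), np.float64(60.7)]
top [np.float64(576.8), np.float64(-161.3), np.float64(121.4), np.float64(61.0), np.float32(74.7), array([256.3, 166.9]), np.float64(60.7), np.float64(40.9)]
scene [np.float64(579.8), np.float64(-161.9), np.float64(126.4), np.float64(64.7), np.float32(76.3), array([247.3, 215.7]), np.float64(64.0), np.float64(45.6)]
scene [np.float64(432.4), np.float64(-151.9), np.float64(127.2), np.float64(69.7), np.float32(88.1), array([274.2, 191.6]), np.float64(69.7), np.float64(48.8)]
scene [np.float64(506.2), np.float64(-318.7), np.float64(68.1), np.float64(125.7), np.float32(103.3), array([227.7, 182.9]), np.float64(47.2), np.float64(67.7)]
bench [68 64 63] [65 61 62] base [120 115 113] [119 113 111]
```

View pics/c1.png

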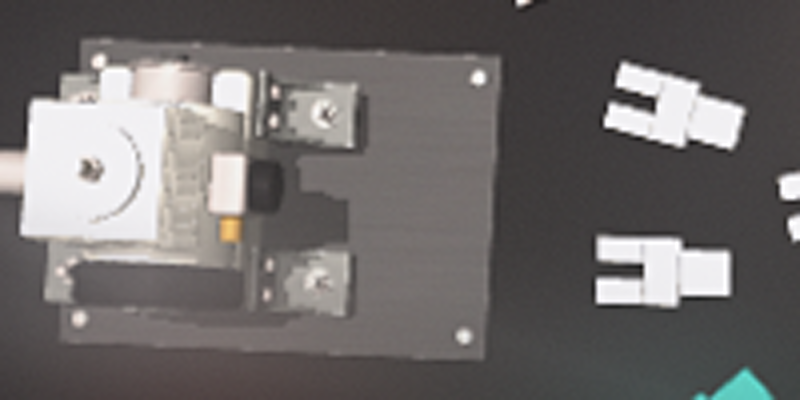

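View pics/c2.png

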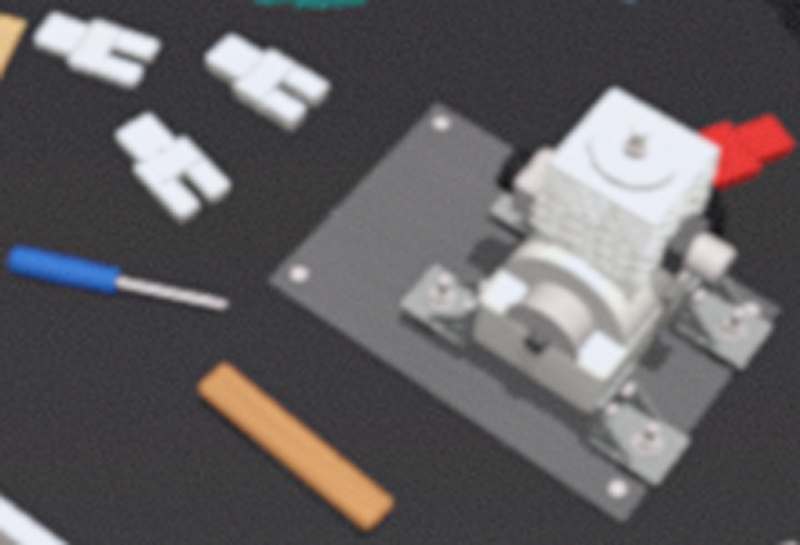

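The crops confirm three identical white plates, all with slots towards the engine. Base corners in crop c1 are (500,57), (485,360), (80,40) and (60,345), and the open foot's stud is at (325,113). In crop c2 the stud is at (443,285).

```bash
cat > t.py <<'E'
from meas import *
d=load('top','0'); s=load('scene','0')
C=[(215,154.25),(211.2,230),(110,150),(105,226.2)]
Ct=[ray(d,u,v,.01)[:2]*1000 for u,v in C]; print('top corners',np.round(Ct,1))
k=220/800
Cs=[ray(s,200+u*k,170+v*k,.01)[:2]*1000 for u,v in((268,282),(437,100),(625,520))]; print('scene corners far-front,near-front,far-back',np.round(Cs,1))
print('stud',ray(d,90+325/4,140+113/4,.078)*1000,ray(s,200+443*k,170+285*k,.078)*1000)
# thickness: silhouette area on z=0 in scene, footprint 75*60-42*16+45*40
for tag,dd in(('scene',s),('top',d)):
  im=cv2.resize(dd['frame'],None,fx=4,fy=4,interpolation=cv2.INTER_CUBIC).astype(float)
  f,R,t=cam(dd); cc=(-R.T@t)*1000
  for (x,y,yaw) in((430,-150,90),(500,-319,102),(577,-161,75)):
    uv=proj(dd,[x/1000,y/1000,.0075])
    U,V=np.meshgrid(np.arange(im.shape[1]),np.arange(im.shape[0])); 
    near=(np.hypot(U/4-uv[0],V/4-uv[1])<30)
    lo=im.mean(2)
    w=np.clip((lo-70)/(235-70),0,1)*((im.max(2)-im.min(2))<60)
    for th in(120,150):
      m=((lo>th)&near&((im.max(2)-im.min(2))<60)).astype(np.uint8)
      c=max(cv2.findContours(m,cv2.RETR_EXTERNAL,cv2.CHAIN_APPROX_NONE)[0],key=cv2.contourArea)
      P=np.array([ray(dd,(u+.5)/4-.5,(v+.5)/4-.5,0)[:2] for u,v in c[:,0]])*1000
      v=np.array([x,y])-cc[:2]; kk=np.hypot(*v)/cc[2]; v/=np.hypot(*v)
      A=cv2.contourArea(P.astype(np.float32)); 
      q=P@v; n=P@np.array([-v[1],v[0]])
      a=np.radians(yaw); L=np.array([np.cos(a),np.sin(a)]);W=np.array([-L[1],L[0]])
      F=[i*L+j*W for i,j in((60,30),(60,-30),(-15,30),(-15,-30),(-60,20),(-60,-20))]
      ext=np.ptp(np.array(F)@v)
      print(tag,x,th,'area',round(A),'len',round(np.ptp(q),1),'h',round((np.ptp(q)-ext)/kk,1),'wid',round(np.ptp(n),1), 'k',round(kk,2))
E
python3 t.py
```

```text
top corners [[ 6.258e+02 -6.000e-01]
 [ 3.485e+02  1.010e+01]
 [ 6.410e+02  3.880e+02]
 [ 3.610e+02  3.970e+02]]
scene corners far-front,near-front,far-back [[632.6   1.2]
 [348.7  10.3]
 [645.3 388.8]]
stud [565.32455464 143.44842979  78.        ] [577.46273775 153.88762331  78.        ]
scene 430 120 area 8582 len 124.6 h 18.7 wid 131.5 k 0.82
scene 430 150 area 7415 len 118.5 h 11.4 wid 127.8 k 0.82
scene 500 120 area 8102 len 112.8 h 9.7 wid 132.7 k 0.86
scene 500 150 area 7208 len 108.9 h 5.2 wid 130.3 k 0.86
scene 577 120 area 7766 len 135.2 h 11.4 wid 113.7 k 0.75
scene 577 150 area 7018 len 131.7 h 6.7 wid 111.0 k 0.75
top 430 120 area 6055 len 101.9 h 261.0 wid 129.6 k 0.01
top 430 150 area 5750 len 99.9 h 122.5 wid 128.4 k 0.01
top 500 120 area 6014 len 130.1 h 5.8 wid 82.0 k 0.14
top 500 150 area 5689 len 128.1 h -8.6 wid 80.3 k 0.14
top 577 120 area 6108 len 79.6 h 12.9 wid 130.3 k 0.12
top 577 150 area 5794 len 77.7 h -2.2 wid 129.3 k 0.12
```

```bash
cat > t2.py <<'E'
from meas import *
from scipy.ndimage import map_coordinates
# subpixel edge of base: sample grey across predicted edges, find half-level crossing, fit line, intersect
def edge(d,p,q,inw,z=.01):
    g=cv2.GaussianBlur(d['frame'],(0,0),.7).astype(float).mean(2); pts=[]
    p=np.array(p);q=np.array(q)
    for a in np.linspace(.08,.92,40):
        c=p+(q-p)*a; off=np.arange(-14,14.1,.5)
        UV=np.array([proj(d,[*(c+o*np.array(inw))/1000,z]) for o in off])
        v=map_coordinates(g,[UV[:,1],UV[:,0]],order=1)
        lo,hi=np.median(v[:10]),np.median(v[-10:])
        if not 25<hi-lo<75: continue
        i=np.nonzero(v>(lo+hi)/2)[0][0]
        if i: pts.append(c+np.array(inw)*off[i])
    pts=np.array(pts,np.float32); vx,vy,x,y=cv2.fitLine(pts,cv2.DIST_HUBER,0,.1,.01).ravel()
    r=(pts-[x,y])@np.array([-vy,vx]); return np.array([x,y]),np.array([vx,vy]),len(pts),r.std()
def isect(a,b):
    s=np.linalg.solve(np.array([a[1],-b[1]]).T,b[0]-a[0]); return a[0]+s[0]*a[1]
for n in('top','scene'):
    d=load(n,'0')
    E={'front':edge(d,(628,0),(348.5,10.1),(.037,1)),'far':edge(d,(628,0),(642,388),(-1,.037)),'near':edge(d,(348.5,10.1),(361,397),(1,-.037)) if n=='top' else None}
    for k,e in E.items():
        if e: print(n,k,np.round(e[0],1),'ang',round(np.degrees(np.arctan2(e[1][1],e[1][0])),2),e[2],round(e[3],2))
    print('far front',isect(E['front'],E['far']), 'near front', isect(E['front'],E['near']) if E['near'] else '')
    # stud top: brightest spot near
    u,v=proj(d,[.570,.150,.075]); u,v=int(u),int(v)
    cr=d['frame'][v-14:v+15,u-14:u+15]; cv2.imwrite(f'pics/st_{n}.png',cr[:,:,::-1]); print('crop org',u-14,v-14)
a,b=[cv2.resize(cv2.imread(f'pics/st_{n}.png'),(398,398),interpolation=cv2.INTER_NEAREST) for n in('top','scene')]
cv2.imwrite('pics/st.png',np.hstack([a,b]))
E
python3 t2.py
```

```text
top front [486.7   6.3] ang -2.53 39 0.76
top far [636.  193.8] ang 87.57 40 0.94
top near [357.8 205.9] ang 87.65 40 0.73
far front [6.278204e+02 9.289837e-02] near front [349.88333   12.362934]
crop org 155 153
scene front [488.    3.8] ang -2.57 36 0.37
scene far [640.  202.2] ang 87.53 40 0.27
far front [631.13416    -2.6139076] near front 
crop org 307 232
```

View pics/st.png

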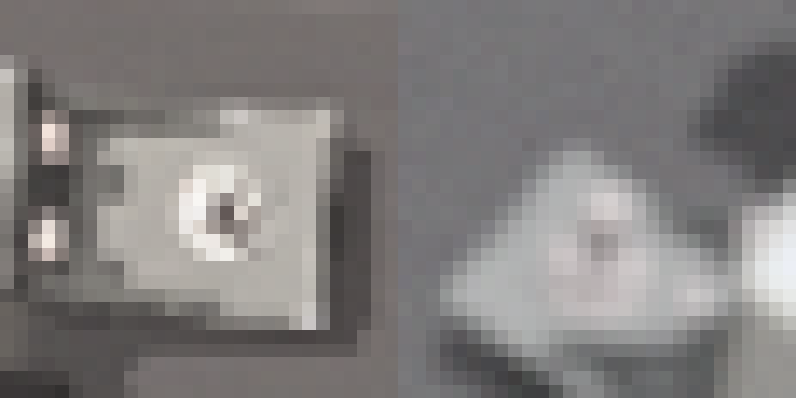

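The enlarged crop shows the stud's dark tip in its nut, at about (222,210) in the left (top) view and (602,245) in the right (scene) view. Combined with the base edges, the stud is at about (569,150.5) mm and the base yaw is 87.55°. Next I'll write a small planner and feel the plate heights.

```bash
cat > plan.py <<'E'
import sys,json
from h import *
from scipy.spatial.transform import Rotation as Ro
def plan(wps,step=58,cmd=None,tail=True):
    """wps: list of (x,y,z mm, yaw deg, gripper, [step]); prints rows in tool axes"""
    s=manip.get_state(); p=np.array(s['ee_pos'])*1000; Rm=Ro.from_euler('xyz',s['tool_rot']); rows=[]
    first=True
    for w in wps:
        tgt=np.array(w[:3]); st=w[5] if len(w)>5 else step
        Rt=Ro.from_euler('xyz',[np.pi,0,np.radians(w[3])])
        rv=(Rm.inv()*Rt).as_rotvec(); n=max(1,int(np.ceil(max(np.abs(tgt-p).max()/st,np.linalg.norm(tgt-p)/62,np.linalg.norm(rv)/.18))))
        dp=(tgt-p)/n
        for i in range(n):
            x=Rm.inv().apply(dp); rows.append({"rot":[round(float(a),3) for a in rv/n],"xyz":[round(float(a),1) for a in x],"gripper":w[4]}); Rm=Rm*Ro.from_rotvec(rv/n)
        p=tgt
    for i in range(0,len(rows),8): print(json.dumps(rows[i:i+8]))
    return rows
def st():
    s=manip.get_state(); print('t',s['clock'],'p',np.round(s['ee_pos']*1000,1),'rot',np.round(s['tool_rot'],4),'F',np.round(s['force'],2),'T',np.round(s['torque'],2),'op',round(s['opening']*93,1),'g',s['grasp_force'])
E
python3 -c "
from plan import *
plan([(180,300,190,140,-1),(290,20,150,95,-1),(430,-150,40,90,-1)])"
```

```text
[{"rot": [-0.0, 0.0, 0.089], "xyz": [-20.0, -42.8, 5.6], "gripper": -1}, {"rot": [-0.0, 0.0, 0.089], "xyz": [-23.8, -40.9, 5.6], "gripper": -1}, {"rot": [-0.0, 0.0, 0.089], "xyz": [-27.3, -38.6, 5.6], "gripper": -1}, {"rot": [-0.0, 0.0, 0.089], "xyz": [-30.7, -36.0, 5.6], "gripper": -1}, {"rot": [-0.0, 0.0, 0.089], "xyz": [-33.7, -33.1, 5.6], "gripper": -1}, {"rot": [-0.0, -0.0, 0.157], "xyz": [-52.8, -28.8, 8.0], "gripper": -1}, {"rot": [-0.0, -0.0, 0.157], "xyz": [-56.7, -20.1, 8.0], "gripper": -1}, {"rot": [-0.0, -0.0, 0.157], "xyz": [-59.1, -11.0, 8.0], "gripper": -1}]
[{"rot": [-0.0, -0.0, 0.157], "xyz": [-60.1, -1.6, 8.0], "gripper": -1}, {"rot": [-0.0, -0.0, 0.157], "xyz": [-59.7, 7.8, 8.0], "gripper": -1}, {"rot": [-0.0, -0.0, 0.022], "xyz": [-45.4, 31.2, 27.5], "gripper": -1}, {"rot": [-0.0, -0.0, 0.022], "xyz": [-44.7, 32.1, 27.5], "gripper": -1}, {"rot": [-0.0, -0.0, 0.022], "xyz": [-44.0, 33.1, 27.5], "gripper": -1}, {"rot": [-0.0, -0.0, 0.022], "xyz": [-43.3, 34.1, 27.5], "gripper": -1}]
```

Call:
play_rows(plan=[{"rot": [0, 0, 0.089], "xyz": [-20, -43, 5], "gripper": -1}, {"rot": [0, 0, 0.089], "xyz": [-24, -41, 5], "gripper": -1}, {"rot": [0, 0, 0.089], "xyz": [-27, -39, 5], "gripper": -1}, {"rot": [0, 0, 0.089], "xyz": [-31, -36, 5], "gripper": -1}, {"rot": [0, 0, 0.089], "xyz": [-34, -33, 5], "gripper": -1}, {"rot": [0, 0, 0.157], "xyz": [-53, -29, 8], "gripper": -1}, {"rot": [0, 0, 0.157], "xyz": [-57, -20, 8], "gripper": -1}, {"rot": [0, 0, 0.157], "xyz": [-59, -11, 8], "gripper": -1}], force=30)

```text
clock: 1.1
ee_pos: [0.2475, 0.13, 0.1695]
tool_rot: [3.14, 0.0, 1.971]
force: [1.2, 0.3, -0.4]
opening: 0.186
grasp_force: 0.0
```

```bash
python3 -c "
from plan import *
st()
plan([(290,20,150,95,-1),(430,-150,40,90,-1)])"
```

```text
t 1.1 p [247.5 130.  169.5] rot [3.1402e+00 4.0000e-04 1.9708e+00] F [ 1.2   0.28 -0.44] T [-0.07 -0.03 -0.02] op 17.3 g 0.0
[{"rot": [0.001, 0.0, 0.156], "xyz": [-59.0, -1.9, 9.8], "gripper": -1}, {"rot": [0.001, 0.0, 0.156], "xyz": [-58.5, 7.4, 9.8], "gripper": -1}, {"rot": [-0.0, -0.0, 0.022], "xyz": [-45.4, 31.2, 27.5], "gripper": -1}, {"rot": [-0.0, -0.0, 0.022], "xyz": [-44.7, 32.1, 27.5], "gripper": -1}, {"rot": [-0.0, -0.0, 0.022], "xyz": [-44.0, 33.1, 27.5], "gripper": -1}, {"rot": [-0.0, -0.0, 0.022], "xyz": [-43.3, 34.1, 27.5], "gripper": -1}]
```

Call:
play_rows(plan=[{"rot": [0, 0, 0.157], "xyz": [-60, -2, 8], "gripper": -1}, {"rot": [0, 0, 0.157], "xyz": [-60, 8, 8], "gripper": -1}, {"rot": [0, 0, 0.022], "xyz": [-45, 31, 27], "gripper": -1}, {"rot": [0, 0, 0.022], "xyz": [-45, 32, 27], "gripper": -1}, {"rot": [0, 0, 0.022], "xyz": [-44, 33, 27], "gripper": -1}, {"rot": [0, 0, 0.022], "xyz": [-43, 34, 27], "gripper": -1}, {"rot": [0, 0, 0], "xyz": [0, 0, 0], "gripper": -1}])

```text
clock: 1.98
ee_pos: [0.432, -0.1522, 0.0425]
tool_rot: [-3.138, -0.002, 1.57]
force: [0.2, 1.1, 0.9]
opening: 0.003
grasp_force: 0.0
```

```bash
python3 -c "
from plan import *
st()"
```

```text
t 1.975 p [ 432.  -152.2   42.5] rot [-3.1379e+00 -2.2000e-03  1.5698e+00] F [0.2  1.11 0.95] T [-0.08  0.04 -0.05] op 0.3 g 0.0
```

Call:
play_rows(plan=[{"rot": [0, 0, 0], "xyz": [0, 0, 12], "gripper": -1}, {"rot": [0, 0, 0], "xyz": [0, 0, 9], "gripper": -1}, {"rot": [0, 0, 0], "xyz": [0, 0, 3], "gripper": -1}, {"rot": [0, 0, 0], "xyz": [0, 0, 2], "gripper": -1}, {"rot": [0, 0, 0], "xyz": [0, 0, 0], "gripper": -1}])

```text
clock: 2.6
ee_pos: [0.4315, -0.1498, 0.0201]
tool_rot: [3.141, 0.0, 1.573]
force: [-0.2, -0.3, 0.4]
opening: 0.008
grasp_force: 0.0
```

Call:
play_rows(plan=[{"rot": [0, 0, 0], "xyz": [0, 0, 2], "gripper": -1}, {"rot": [0, 0, 0], "xyz": [0, 0, 2], "gripper": -1}, {"rot": [0, 0, 0], "xyz": [0, 0, 0], "gripper": -1}])

```text
clock: 2.98
ee_pos: [0.4318, -0.1501, 0.0182]
tool_rot: [3.14, 0.001, 1.573]
force: [-6.8, 4.9, 29.2]
opening: 0.002
grasp_force: 14.5
```

Call:
play_rows(plan=[{"rot": [0, 0, 0], "xyz": [0, 0, -22], "gripper": -1}, {"rot": [0, 0, 0.085], "xyz": [-3, 50, 0], "gripper": -1}, {"rot": [0, 0, 0.085], "xyz": [-7, 48, 0], "gripper": -1}, {"rot": [0, 0, 0.085], "xyz": [-10, 47, 0], "gripper": -1}, {"rot": [0, 0, 0], "xyz": [0, 0, 10], "gripper": -1}, {"rot": [0, 0, 0], "xyz": [0, 0, 6], "gripper": -1}, {"rot": [0, 0, 0], "xyz": [0, 0, 3], "gripper": -1}, {"rot": [0, 0, 0], "xyz": [0, 0, 0], "gripper": -1}])

```text
clock: 3.98
ee_pos: [0.5722, -0.1811, 0.0185]
tool_rot: [-3.14, -0.0, 1.318]
force: [-0.3, -0.1, 0.0]
opening: 0.006
grasp_force: 0.0
```

```bash
python3 -c "
from plan import *
st()"
```

```text
t 3.975 p [ 572.2 -181.1   18.5] rot [-3.1404e+00 -3.0000e-04  1.3179e+00] F [-0.34 -0.07  0.03] T [-0.07  0.06  0.03] op 0.6 g 0.0
```

Call:
play_rows(plan=[{"rot": [0, 0, 0], "xyz": [0, 0, 2.5], "gripper": -1}, {"rot": [0, 0, 0], "xyz": [0, 0, 2], "gripper": -1}, {"rot": [0, 0, 0], "xyz": [0, 0, 0], "gripper": -1}])

```text
clock: 4.35
ee_pos: [0.5733, -0.1816, 0.0153]
tool_rot: [3.141, 0.0, 1.318]
force: [-2.5, 0.7, 7.7]
opening: 0.01
grasp_force: 3.6
```

Call:
play_rows(plan=[{"rot": [0, 0, 0], "xyz": [-5, 0, -15], "gripper": 0.35}, {"rot": [0, 0, 0], "xyz": [-8, 0, -10], "gripper": 0.35}, {"rot": [0, 0, 0], "xyz": [-5, 0, 0], "gripper": 0.35}, {"rot": [0, 0, 0], "xyz": [0, 0, 0], "gripper": 0.35}, {"rot": [0, 0, 0], "xyz": [0, 0, 0], "gripper": 0.35}, {"rot": [0, 0, 0], "xyz": [0, 0, 0], "gripper": 0.35}])

```text
clock: 5.1
ee_pos: [0.5686, -0.1987, 0.0387]
tool_rot: [-3.141, -0.0, 1.318]
force: [0.3, -0.6, -0.5]
opening: 0.596
grasp_force: 0.0
```

```bash
python3 -c "
from plan import *
st()"
```

```text
t 5.1 p [ 568.6 -198.7   38.7] rot [-3.1408e+00 -3.0000e-04  1.3179e+00] F [ 0.29 -0.56 -0.55] T [-0.04  0.06  0.  ] op 55.4 g 0.0
```

Lower and grip.

Call:
play_rows(plan=[{"rot": [0, 0, 0], "xyz": [0, 0, 18], "gripper": 0.35}, {"rot": [0, 0, 0], "xyz": [0, 0, 14], "gripper": 0.35}, {"rot": [0, 0, 0], "xyz": [0, 0, 2.5], "gripper": 0.35}, {"rot": [0, 0, 0], "xyz": [0, 0, 0], "gripper": -1}, {"rot": [0, 0, 0], "xyz": [0, 0, 0], "gripper": -1}, {"rot": [0, 0, 0], "xyz": [0, 0, 0], "gripper": -1}, {"rot": [0, 0, 0], "xyz": [0, 0, 0], "gripper": -1}], force=40)

```text
clock: 5.98
ee_pos: [0.5691, -0.1991, 0.0051]
tool_rot: [3.141, 0.0, 1.318]
force: [-0.2, -0.4, 1.6]
opening: 0.421
grasp_force: 40.0
```

```bash
python3 -c "
from plan import *
st()"
```

```text
t 5.975 p [ 569.1 -199.1    5.1] rot [3.1408e+00 3.0000e-04 1.3179e+00] F [-0.24 -0.41  1.57] T [-0.08  0.17 -0.02] op 39.1 g 39.99887466430664
```

```bash
python3 -c "
from plan import *
plan([(569,-199,33,75.5,-1,30),(562.7,0,33,87.55,-1,45),(562.7,0,19,87.55,-1,14)])"
```

```text
[{"rot": [0.001, 0.0, 0.0], "xyz": [0.1, -0.1, -27.9], "gripper": -1}, {"rot": [-0.0, 0.0, -0.042], "xyz": [38.2, -11.2, -0.0], "gripper": -1}, {"rot": [-0.0, 0.0, -0.042], "xyz": [38.7, -9.6, -0.0], "gripper": -1}, {"rot": [-0.0, 0.0, -0.042], "xyz": [39.0, -7.9, -0.0], "gripper": -1}, {"rot": [-0.0, 0.0, -0.042], "xyz": [39.3, -6.3, -0.0], "gripper": -1}, {"rot": [-0.0, 0.0, -0.042], "xyz": [39.6, -4.6, -0.0], "gripper": -1}, {"rot": [0.0, 0.0, -0.0], "xyz": [0.0, -0.0, 14.0], "gripper": -1}]
```

Call:
play_rows(plan=[{"rot": [0, 0, 0], "xyz": [0, 0, -28], "gripper": -1}, {"rot": [0, 0, -0.042], "xyz": [38, -11, 0], "gripper": -1}, {"rot": [0, 0, -0.042], "xyz": [39, -10, 0], "gripper": -1}, {"rot": [0, 0, -0.042], "xyz": [39, -8, 0], "gripper": -1}, {"rot": [0, 0, -0.042], "xyz": [39, -6, 0], "gripper": -1}, {"rot": [0, 0, -0.042], "xyz": [40, -5, 0], "gripper": -1}, {"rot": [0, 0, 0], "xyz": [0, 0, 0], "gripper": -1}, {"rot": [0, 0, 0], "xyz": [0, 0, 0], "gripper": -1}])

```text
clock: 6.98
ee_pos: [0.5622, 0.0001, 0.0327]
tool_rot: [3.141, 0.0, 1.528]
force: [0.3, -0.2, -1.9]
opening: 0.43
grasp_force: 40.0
```

Run:
```python
from plan import *
st()
d=grab('scene','1');e=grab('top','1')
u,v=proj(d,[.565,.07,.02]).astype(int)
a=cv2.resize(d['frame'][v-45:v+45,u-60:u+60,::-1],(796,597),interpolation=cv2.INTER_CUBIC)
cv2.imwrite('pics/s1.png',a); print(u-60,v-45)
```

```text
t 6.975 p [5.622e+02 1.000e-01 3.270e+01] rot [3.1414e+00 4.0000e-04 1.5283e+00] F [ 0.33 -0.21 -1.89] T [-0.2   0.05  0.02] op 40.0 g 39.996941685676575
241 197
```

View pics/s1.png

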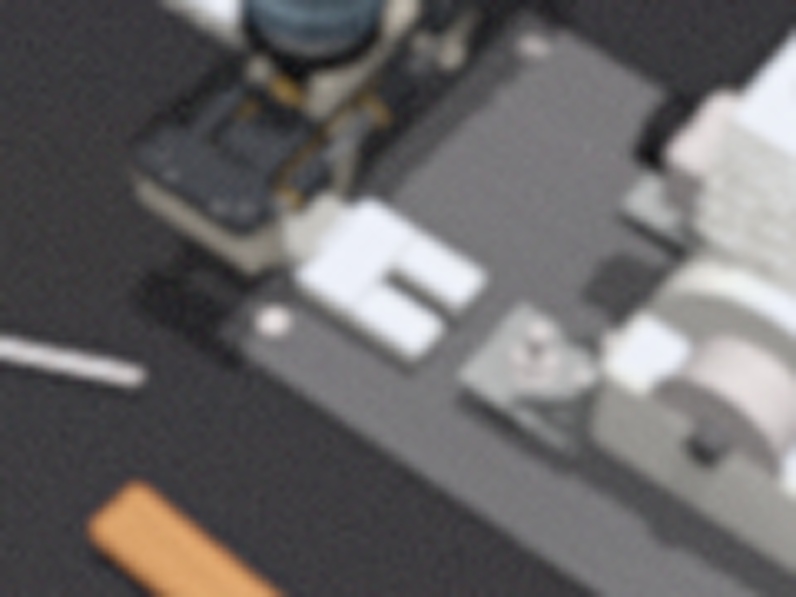

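The scene crop shows the mid plate in the gripper, level and pointing at the foot. Its prong tips are at about (487,270) and (409,352), and the stud's tip is at about (538,340).

Run:
```python
from plan import *
d=load('scene','1');k=120/796
r=lambda u,v,z: ray(d,241+u*k,197+v*k,z)[:2]*1000
xh=np.array([.0427,.9991]);yh=np.array([-.9991,.0427])
c=np.array([631.1,-2.6])
def b(p): q=p-c; return np.round([q@xh-195,q@yh-140],1)
for n,p in(('tipfar',r(409,352,.0426)),('tipnear',r(487,270,.0426)),('stud.06',r(538,340,.062)),('stud.078',r(538,340,.078)),('slotbottom',r(400,272,.0426)),('plate shoulder far',r(300,272,.0426)),('shoulder near',r(373,202,.0426))): print(n,np.round(p,1),'base',b(p))
print('expected tip from robot, base', b(np.array([562.2,0.1])+98.6*xh))
```

```text
tipfar [600.1  96.6] base [ -97.3 -104.8]
tipnear [534.4 101. ] base [-95.6 -39. ]
stud.06 [566.8 150.1] base [-45.2 -69.2]
stud.078 [576.5 154.4] base [-40.5 -78.8]
slotbottom [562.3  65.8] base [-129.6  -68.4]
plate shoulder far [593.2  24.6] base [-169.4 -101. ]
shoulder near [534.1  30. ] base [-166.6  -41.7]
expected tip from robot, base [-96.6 -71. ]
```

Call:
play_rows(plan=[{"rot": [0, 0, 0], "xyz": [0, 2.5, 9], "gripper": -1}, {"rot": [0, 0, 0], "xyz": [0, 0, 5], "gripper": -1}, {"rot": [0, 0, 0], "xyz": [0, 0, 2], "gripper": -1}, {"rot": [0, 0, 0], "xyz": [0, 0, 1], "gripper": -1}, {"rot": [0, 0, 0], "xyz": [0, 0, 0.5], "gripper": -1}, {"rot": [0, 0, 0], "xyz": [0, 0, 0], "gripper": -1}])

```text
clock: 7.82
ee_pos: [0.5647, 0.0002, 0.0153]
tool_rot: [3.141, 0.0, 1.528]
force: [-1.1, -1.3, -0.3]
opening: 0.425
grasp_force: 40.0
```

Call:
play_rows(plan=[{"rot": [0, 0, 0], "xyz": [8, 0, 0], "gripper": -1}, {"rot": [0, 0, 0], "xyz": [8, 0, 0], "gripper": -1}, {"rot": [0, 0, 0], "xyz": [6, 0, 0], "gripper": -1}, {"rot": [0, 0, 0], "xyz": [4, 0, 0], "gripper": -1}, {"rot": [0, 0, 0], "xyz": [3, 0, 0], "gripper": -1}, {"rot": [0, 0, 0], "xyz": [0, 0, 0], "gripper": -1}])

```text
clock: 8.57
ee_pos: [0.5659, 0.0295, 0.0151]
tool_rot: [3.142, -0.0, 1.528]
force: [0.8, -0.2, -0.5]
opening: 0.424
grasp_force: 40.0
```

```bash
python3 -c "
from plan import *
st()"
```

```text
t 8.575 p [565.9  29.5  15.1] rot [ 3.1416e+00 -2.0000e-04  1.5280e+00] F [ 0.77 -0.21 -0.54] T [-0.02  0.01  0.05] op 39.4 g 39.99777317047119
```

Call:
play_rows(plan=[{"rot": [0, 0, 0], "xyz": [2, 0, 0], "gripper": -1}, {"rot": [0, 0, 0], "xyz": [2, 0, 0], "gripper": -1}, {"rot": [0, 0, 0], "xyz": [2, 0, 0], "gripper": -1}, {"rot": [0, 0, 0], "xyz": [2, 0, 0], "gripper": -1}, {"rot": [0, 0, 0], "xyz": [0, 0, 0], "gripper": -1}])

```text
clock: 9.2
ee_pos: [0.5663, 0.0375, 0.0152]
tool_rot: [3.141, -0.0, 1.528]
force: [0.0, 1.8, -1.9]
opening: 0.43
grasp_force: 40.0
```

Call:
play_rows(plan=[{"rot": [0, 0, 0], "xyz": [3, 0, 0], "gripper": -1}, {"rot": [0, 0, 0], "xyz": [3, 0, 0], "gripper": -1}, {"rot": [0, 0, 0], "xyz": [3, 0, 0], "gripper": -1}, {"rot": [0, 0, 0], "xyz": [3, 0, 0], "gripper": -1}, {"rot": [0, 0, 0], "xyz": [0, 0, 0], "gripper": -1}])

```text
clock: 9.82
ee_pos: [0.5667, 0.0496, 0.0151]
tool_rot: [3.142, -0.0, 1.528]
force: [0.2, -0.4, -1.9]
opening: 0.426
grasp_force: 40.0
```

Call:
play_rows(plan=[{"rot": [0, 0, 0], "xyz": [5, 0, 0], "gripper": -1}, {"rot": [0, 0, 0], "xyz": [5, 0, 0], "gripper": -1}, {"rot": [0, 0, 0], "xyz": [5, 0, 0], "gripper": -1}, {"rot": [0, 0, 0], "xyz": [5, 0, 0], "gripper": -1}, {"rot": [0, 0, 0], "xyz": [5, 0, 0], "gripper": -1}, {"rot": [0, 0, 0], "xyz": [0, 0, 0], "gripper": -1}])

```text
clock: 10.58
ee_pos: [0.5678, 0.0748, 0.0151]
tool_rot: [3.142, -0.0, 1.528]
force: [0.1, 0.4, -1.3]
opening: 0.427
grasp_force: 40.0
```

```bash
python3 -c "
from plan import *
st()"
```

```text
t 10.575 p [567.8  74.8  15.1] rot [ 3.1416e+00 -3.0000e-04  1.5284e+00] F [ 0.07  0.36 -1.29] T [-0.01  0.02 -0.  ] op 39.7 g 39.99786615371704
```

Call:
play_rows(plan=[{"rot": [0, 0, 0], "xyz": [5, 0, 0], "gripper": -1}, {"rot": [0, 0, 0], "xyz": [3, 0, 0], "gripper": -1}, {"rot": [0, 0, 0], "xyz": [3, 0, 0], "gripper": -1}, {"rot": [0, 0, 0], "xyz": [2, 0, 0], "gripper": -1}, {"rot": [0, 0, 0], "xyz": [1, 0, 0], "gripper": -1}, {"rot": [0, 0, 0], "xyz": [0, 0, 0], "gripper": -1}])

```text
clock: 11.32
ee_pos: [0.5685, 0.0883, 0.0152]
tool_rot: [3.142, -0.0, 1.528]
force: [-0.4, -0.0, -0.7]
opening: 0.423
grasp_force: 40.0
```

Call:
play_rows(plan=[{"rot": [0, 0, 0], "xyz": [-40, 0, 0], "gripper": -1}, {"rot": [0, 0, 0], "xyz": [-50, 0, 0], "gripper": -1}, {"rot": [0, 0, 0], "xyz": [-53, 0, -3], "gripper": -1}, {"rot": [0, 0, 0], "xyz": [-55, 0, 0], "gripper": -1}, {"rot": [0, 0, 0], "xyz": [-55, 0, 0], "gripper": -1}, {"rot": [0, 0, 0], "xyz": [0, 0, 5], "gripper": -1}, {"rot": [0, 0, 0], "xyz": [0, 0, 4], "gripper": -1}, {"rot": [0, 0, 0], "xyz": [0, 0, 2], "gripper": -1}])

```text
clock: 12.32
ee_pos: [0.5571, -0.1631, 0.0065]
tool_rot: [-3.14, -0.001, 1.529]
force: [-0.3, 0.1, -2.0]
opening: 0.427
grasp_force: 40.0
```

Call:
play_rows(plan=[{"rot": [0, 0, 0], "xyz": [0, 0, 1], "gripper": -1}, {"rot": [0, 0, 0], "xyz": [0, 0, 0], "gripper": -1}])

```text
clock: 12.58
ee_pos: [0.5577, -0.1637, 0.0062]
tool_rot: [-3.141, -0.0, 1.529]
force: [0.5, 0.0, -2.1]
opening: 0.423
grasp_force: 40.0
```

Call:
play_rows(plan=[{"rot": [0, 0, 0], "xyz": [0, 0, 1.2], "gripper": -1}, {"rot": [0, 0, 0], "xyz": [0, 0, 0], "gripper": 0.35}, {"rot": [0, 0, 0], "xyz": [0, 0, 0], "gripper": 0.35}, {"rot": [0, 0, 0], "xyz": [0, 0, -20], "gripper": 0.35}, {"rot": [0, 0, 0], "xyz": [0, 0, -22], "gripper": 0.35}, {"rot": [0, 0, -0.012], "xyz": [-11, -42, 0], "gripper": 0.35}, {"rot": [0, 0, -0.012], "xyz": [-10, -42, 0], "gripper": 0.35}, {"rot": [0, 0, -0.01], "xyz": [-10, -41, 0], "gripper": 0.35}])

```text
clock: 13.58
ee_pos: [0.4305, -0.192, 0.0472]
tool_rot: [3.141, 0.001, 1.563]
force: [-0.4, -0.2, -0.7]
opening: 0.679
grasp_force: 0.0
```

Call:
play_rows(plan=[{"rot": [0, 0, 0], "xyz": [0, 0, 0], "gripper": 0.35}, {"rot": [0, 0, 0], "xyz": [0, 0, 0], "gripper": 0.35}])

```text
clock: 13.82
ee_pos: [0.4326, -0.1924, 0.0475]
tool_rot: [3.14, 0.001, 1.561]
force: [-0.6, -0.2, 0.1]
opening: 0.674
grasp_force: 0.0
```

```bash
python3 -c "
from meas import *
from plan import st
st()
d=grab('scene','2')
for p in plates(d,'scene',.015): print([np.round(x,1) for x in p])
d=grab('top','2')
for p in plates(d,'top',.015): print([np.round(x,1) for x in p])"
```

```text
t 13.825 p [ 432.6 -192.4   47.5] rot [3.1399e+00 1.0000e-03 1.5608e+00] F [-0.6  -0.24  0.07] T [-0.07  0.07  0.05] op 62.7 g 0.0
[np.float64(561.6), np.float64(-125.1), np.float64(124.9), np.float64(67.1), np.float32(88.1), array([259.1, 217.1]), np.float64(66.3), np.float64(48.2)]
[np.float64(431.6), np.float64(-149.2), np.float64(121.8), np.float64(68.4), np.float32(87.8), array([274.8, 191.9]), np.float64(68.4), np.float64(50.0)]
[np.float64(506.1), np.float64(-318.5), np.float64(68.1), np.float64(126.4), np.float32(103.8), array([227.6, 182.8]), np.float64(47.3), np.float64(67.9)]
[np.float64(500.9), np.float64(-319.4), np.float64(61.5), np.float64(120.4), np.float32(102.7), array([300.3, 188.5]), np.float64(41.8), np.float64(61.5)]
[np.float64(559.8), np.float64(-124.5), np.float64(58.8), np.float64(120.5), np.float32(90.1), array([246.2, 172.2]), np.float64(40.4), np.float64(58.8)]
```

Call:
play_rows(plan=[{"rot": [0, 0, 0], "xyz": [0, 0, 22], "gripper": 0.35}, {"rot": [0, 0, 0], "xyz": [1, -1, 17], "gripper": 0.35}, {"rot": [0, 0, 0], "xyz": [1, 0, 3.5], "gripper": 0.35}, {"rot": [0, 0, 0], "xyz": [0, 0, 0], "gripper": -1}, {"rot": [0, 0, 0], "xyz": [0, 0, 0], "gripper": -1}, {"rot": [0, 0, 0], "xyz": [0, 0, 0], "gripper": -1}, {"rot": [0, 0, 0], "xyz": [0, 0, 0], "gripper": -1}, {"rot": [0, 0, 0], "xyz": [0, 0, 0], "gripper": -1}], force=50)

```text
clock: 14.92
ee_pos: [0.4311, -0.1901, 0.005]
tool_rot: [3.141, 0.001, 1.562]
force: [0.4, 0.4, 5.5]
opening: 0.425
grasp_force: 50.0
```

```bash
python3 -c "
from plan import *
st()
plan([(431.5,-190,45,89,-1,40),(535,-60,45,87.55,-1,50),(565,0,40,87.55,-1,45)])"
```

```text
t 14.925 p [ 431.1 -190.1    5. ] rot [3.1405e+00 7.0000e-04 1.5617e+00] F [0.39 0.43 5.48] T [ 0.02  0.14 -0.02] op 39.5 g 49.983453154563904
[{"rot": [0.001, 0.001, 0.008], "xyz": [0.0, 0.4, -40.0], "gripper": -1}, {"rot": [-0.0, -0.0, 0.008], "xyz": [43.9, 33.7, 0.0], "gripper": -1}, {"rot": [-0.0, -0.0, 0.008], "xyz": [44.2, 33.4, 0.0], "gripper": -1}, {"rot": [-0.0, -0.0, 0.008], "xyz": [44.5, 33.0, 0.0], "gripper": -1}, {"rot": [-0.0, 0.0, -0.0], "xyz": [30.6, 13.7, 2.5], "gripper": -1}, {"rot": [-0.0, 0.0, -0.0], "xyz": [30.6, 13.7, 2.5], "gripper": -1}]
```

Call:
play_rows(plan=[{"rot": [0, 0, 0.008], "xyz": [0, 0, -40], "gripper": -1}, {"rot": [0, 0, 0.008], "xyz": [44, 34, 0], "gripper": -1}, {"rot": [0, 0, 0.009], "xyz": [44, 34, 0], "gripper": -1}, {"rot": [0, 0, 0.009], "xyz": [44, 33, 0], "gripper": -1}, {"rot": [0, 0, 0], "xyz": [31, 14, 2], "gripper": -1}, {"rot": [0, 0, 0], "xyz": [31, 14, 2], "gripper": -1}, {"rot": [0, 0, 0], "xyz": [0, 0, 10], "gripper": -1}, {"rot": [0, 0, 0], "xyz": [0, 0, 0], "gripper": -1}])

```text
clock: 15.92
ee_pos: [0.5639, 0.0004, 0.0289]
tool_rot: [-3.138, -0.0, 1.528]
force: [0.2, -0.2, -2.7]
opening: 0.425
grasp_force: 50.0
```

```bash
python3 -c "
from plan import *
st()
plan([(565,0,17,87.55,-1,30)])"
```

```text
t 15.925 p [5.639e+02 4.000e-01 2.890e+01] rot [-3.1379e+00 -1.0000e-04  1.5284e+00] F [ 0.19 -0.16 -2.68] T [-0.13  0.11 -0.  ] op 39.5 g 49.979297518730164
[{"rot": [-0.004, -0.0, 0.0], "xyz": [-0.4, 1.2, 11.9], "gripper": -1}]
```

Call:
play_rows(plan=[{"rot": [0, 0, 0], "xyz": [0, 1, 8], "gripper": -1}, {"rot": [0, 0, 0], "xyz": [0, 0, 4], "gripper": -1}, {"rot": [0, 0, 0], "xyz": [0, 0, 1.5], "gripper": -1}, {"rot": [0, 0, 0], "xyz": [0, 0, 0], "gripper": -1}, {"rot": [0, 0, 0], "xyz": [0, 0, 0], "gripper": -1}])

```text
clock: 16.55
ee_pos: [0.5668, 0.0003, 0.0172]
tool_rot: [3.141, 0.0, 1.528]
force: [-0.4, -0.7, -2.5]
opening: 0.43
grasp_force: 50.0
```

Call:
play_rows(plan=[{"rot": [0, 0, 0], "xyz": [0, -1.5, 1.2], "gripper": -1}, {"rot": [0, 0, 0], "xyz": [0, 0, 0.8], "gripper": -1}, {"rot": [0, 0, 0], "xyz": [0, 0, 0], "gripper": -1}])

```text
clock: 16.92
ee_pos: [0.565, 0.0005, 0.0151]
tool_rot: [-3.141, -0.0, 1.528]
force: [-0.3, -0.1, -0.5]
opening: 0.424
grasp_force: 50.0
```

Touching the base plate. Advance towards the buffer.

Call:
play_rows(plan=[{"rot": [0, 0, 0], "xyz": [8, 0, 0], "gripper": -1}, {"rot": [0, 0, 0], "xyz": [8, 0, 0], "gripper": -1}, {"rot": [0, 0, 0], "xyz": [6, 0, 0], "gripper": -1}, {"rot": [0, 0, 0], "xyz": [4, 0, 0], "gripper": -1}, {"rot": [0, 0, 0], "xyz": [3, 0, 0], "gripper": -1}, {"rot": [0, 0, 0], "xyz": [2, 0, 0], "gripper": -1}, {"rot": [0, 0, 0], "xyz": [2, 0, 0], "gripper": -1}, {"rot": [0, 0, 0], "xyz": [0, 0, 0], "gripper": -1}])

```text
clock: 17.92
ee_pos: [0.5667, 0.0321, 0.0151]
tool_rot: [3.141, 0.002, 1.528]
force: [-0.3, -6.5, 0.3]
opening: 0.428
grasp_force: 50.0
```

Resistance of 6.5 N has begun at the bevel. Keep pushing in small steps.

Call:
play_rows(plan=[{"rot": [0, 0, 0], "xyz": [2, 0, 0], "gripper": -1}, {"rot": [0, 0, 0], "xyz": [2, 0, 0], "gripper": -1}, {"rot": [0, 0, 0], "xyz": [2, 0, 0], "gripper": -1}, {"rot": [0, 0, 0], "xyz": [2, 0, 0], "gripper": -1}, {"rot": [0, 0, 0], "xyz": [0, 0, 0], "gripper": -1}])

```text
clock: 18.55
ee_pos: [0.567, 0.0395, 0.0151]
tool_rot: [3.141, 0.003, 1.528]
force: [-0.4, -8.2, 1.0]
opening: 0.429
grasp_force: 50.0
```

Call:
play_rows(plan=[{"rot": [0, 0, 0], "xyz": [2, 0, 0], "gripper": -1}, {"rot": [0, 0, 0], "xyz": [2, 0, 0], "gripper": -1}, {"rot": [0, 0, 0], "xyz": [2, 0, 0], "gripper": -1}, {"rot": [0, 0, 0], "xyz": [2, 0, 0], "gripper": -1}, {"rot": [0, 0, 0], "xyz": [0, 0, 0], "gripper": -1}])

```text
clock: 19.18
ee_pos: [0.5675, 0.0476, 0.0151]
tool_rot: [3.141, 0.002, 1.528]
force: [0.2, -8.3, -0.1]
opening: 0.424
grasp_force: 50.0
```

Call:
play_rows(plan=[{"rot": [0, 0, 0], "xyz": [4, -0.7, 0], "gripper": -1}, {"rot": [0, 0, 0], "xyz": [4, 0, 0], "gripper": -1}, {"rot": [0, 0, 0], "xyz": [4, 0, 0], "gripper": -1}, {"rot": [0, 0, 0], "xyz": [4, 0, 0], "gripper": -1}, {"rot": [0, 0, 0], "xyz": [4, 0, 0], "gripper": -1}, {"rot": [0, 0, 0], "xyz": [0, 0, 0], "gripper": -1}])

```text
clock: 19.92
ee_pos: [0.5677, 0.0678, 0.0151]
tool_rot: [3.141, 0.002, 1.528]
force: [-0.1, -7.5, 0.4]
opening: 0.424
grasp_force: 50.0
```

Call:
play_rows(plan=[{"rot": [0, 0, 0], "xyz": [4, 0, 0], "gripper": -1}, {"rot": [0, 0, 0], "xyz": [4, 0, 0], "gripper": -1}, {"rot": [0, 0, 0], "xyz": [4, 0, 0], "gripper": -1}, {"rot": [0, 0, 0], "xyz": [2, 0, 0], "gripper": -1}, {"rot": [0, 0, 0], "xyz": [2, 0, 0], "gripper": -1}, {"rot": [0, 0, 0], "xyz": [0, 0, 0], "gripper": -1}])

```text
clock: 20.68
ee_pos: [0.5683, 0.0835, 0.0151]
tool_rot: [3.141, 0.003, 1.528]
force: [-0.1, -8.7, 1.2]
opening: 0.424
grasp_force: 50.0
```

```bash
python3 -c "
from plan import *
st()"
```

```text
t 20.675 p [568.3  83.5  15.1] rot [3.1414e+00 2.5000e-03 1.5280e+00] F [-0.12 -8.66  1.18] T [-1.6   0.11 -0.  ] op 39.5 g 49.98141646385193
```

Call:
play_rows(plan=[{"rot": [0, 0, 0], "xyz": [1.5, 0, 0], "gripper": -1}, {"rot": [0, 0, 0], "xyz": [1.5, 0, 0], "gripper": -1}, {"rot": [0, 0, 0], "xyz": [1, 0, 0], "gripper": -1}, {"rot": [0, 0, 0], "xyz": [0, 0, 0], "gripper": -1}])

```text
clock: 21.18
ee_pos: [0.5684, 0.0874, 0.0151]
tool_rot: [3.141, 0.003, 1.528]
force: [-0.3, -9.4, 0.7]
opening: 0.421
grasp_force: 50.0
```

Call:
play_rows(plan=[{"rot": [0, 0, 0], "xyz": [1, 0, 0], "gripper": -1}, {"rot": [0, 0, 0], "xyz": [1, 0, 0], "gripper": -1}, {"rot": [0, 0, 0], "xyz": [0, 0, 0], "gripper": -1}])

```text
clock: 21.55
ee_pos: [0.5685, 0.0885, 0.015]
tool_rot: [3.142, 0.004, 1.528]
force: [-1.2, -12.2, 1.1]
opening: 0.425
grasp_force: 50.0
```

Call:
play_rows(plan=[{"rot": [0, 0, 0], "xyz": [1.5, 0, 0], "gripper": -1}, {"rot": [0, 0, 0], "xyz": [0, 0, 0], "gripper": -1}, {"rot": [0, 0, 0], "xyz": [0, 0, 0], "gripper": -1}])

```text
clock: 21.92
ee_pos: [0.5685, 0.0886, 0.0151]
tool_rot: [-3.141, 0.006, 1.528]
force: [-1.5, -17.9, 1.5]
opening: 0.423
grasp_force: 50.0
```

The plate has hit a hard stop at the slot's bottom. Relax, release and lift.

Call:
play_rows(plan=[{"rot": [0, 0, 0], "xyz": [-2, 0, 0], "gripper": -1}, {"rot": [0, 0, 0], "xyz": [0, 0, 0], "gripper": 0.3}, {"rot": [0, 0, 0], "xyz": [0, 0, 0], "gripper": 0.3}, {"rot": [0, 0, 0], "xyz": [0, 0, 0], "gripper": 0.3}, {"rot": [0, 0, 0], "xyz": [-5, 0, -20], "gripper": 0.3}, {"rot": [0, 0, 0], "xyz": [-30, 0, -40], "gripper": 0.3}, {"rot": [0, 0, 0], "xyz": [-60, 0, -40], "gripper": 0.3}, {"rot": [0, 0, 0], "xyz": [-60, 0, -30], "gripper": 0.3}])

```text
clock: 22.92
ee_pos: [0.5625, -0.0524, 0.1392]
tool_rot: [3.14, 0.0, 1.53]
force: [0.1, 0.3, 0.2]
opening: 0.648
grasp_force: 0.0
```

Call:
play_rows(plan=[{"rot": [0, 0, 0], "xyz": [-60, 0, 0], "gripper": 0.3}, {"rot": [0, 0, 0], "xyz": [-60, 0, 0], "gripper": 0.3}, {"rot": [0, 0, 0], "xyz": [0, 0, 0], "gripper": 0.3}, {"rot": [0, 0, 0], "xyz": [0, 0, 0], "gripper": 0.3}])

```text
clock: 23.42
ee_pos: [0.5567, -0.1711, 0.1373]
tool_rot: [-3.141, -0.001, 1.527]
force: [0.1, 0.3, -0.3]
opening: 0.649
grasp_force: 0.0
```

Run:
```python
from plan import *
st()
d=grab('scene','3')
cv2.imwrite('pics/s3.png',cv2.resize(d['frame'][140:300,190:400,::-1],(787,600),interpolation=cv2.INTER_CUBIC))
```

```text
t 23.425 p [ 556.7 -171.1  137.3] rot [-3.1409e+00 -1.1000e-03  1.5271e+00] F [ 0.11  0.3  -0.26] T [-0.08  0.05 -0.03] op 60.4 g 0.0
```

View pics/s3.png

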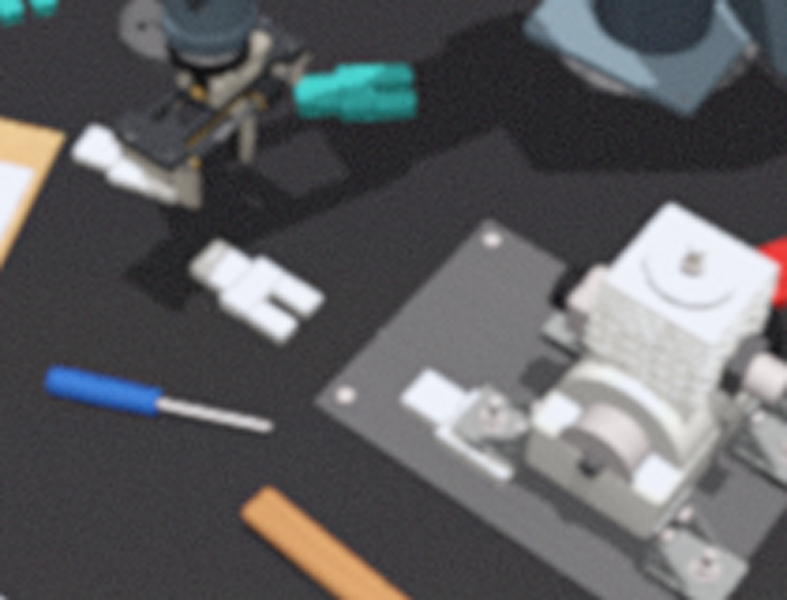

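The thick plate sits home under the foot with its tab at about (435,395). The mid plate is flat on the bench at (260,290), the thin one is untouched at (120,165), and the bystanders are where they were.

```bash
python3 -c "
from bench import manip
print(manip.hand_in())"
```

```text
the job is handed in; nothing more can be done
None
```

I handed the job in at about 23 s. The thick plate is nipped under the open foot and pushed home to the stud's hard stop. The mid plate slid in loose, so it is back flat on the bench, and the thin plate, screwdriver, brush and flywheel were never touched.

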